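# Load a sprung scale to its mark

## Robot

A 6-joint arm with a two-finger parallel gripper is mounted at the origin on a cart in front of the work surface, level with it; the furniture and walls round the work are solid. World frame = base frame: x ahead of the robot, y to its left, z up, the work surface at z = 0. Lengths are in m, angles in rad, forces in N, time in s.
With the tool pointing down it reaches from about 0.25 to 0.775 m from the base axis. Payload 8.9 kg.
Tool frame: the origin (TCP) lies midway between the tips of the shut fingers; the grasp point (between the pads) lies 19 mm behind it; z points along the fingers, y is the direction in which the jaws open and shut (so a half turn about z gives the same grasp; the last joint's range is limited). The gripper opens to 85 mm and grips with 20 to 120 N. Pads are 22 mm wide; open, the fingers measure 114 mm over their backs; the gripper's body (76 mm by 85 mm) begins 54 mm behind the grasp point. The pads swing forward as they close: fully open they stand 13 mm farther back than shut.
Start: joints at [1.208, 0.291, -0.153, 1.127, 0, 1.431], TCP at [0.117, 0.512, 0.231] pointing down, gripper open.
Joint ranges: [-2.52, 2.52], [-0.91, 1.74], [-1.3, 1.37], [-1.96, 2.02], [-1.52, 1.47], [-3.14, 3.14]. Speed limits (rad/s): [2.22, 2.22, 2.79, 3.14, 3.14, 3.14].

## Interface

Orientations are given as [roll, pitch, yaw] about the fixed x, y, z axes, in that order (R = Rz(yaw) Ry(pitch) Rx(roll)).
In Python, from bench import r, vision, job gives the robot as it stands. The module is installed in compiled form; this text tells all that it offers.
- The arm moves only by the tool apply_moves, never from a script. Its argument "deltas" is a list of rows, each a list of 5 numbers: the finger opening in m, from 0 to 0.0854, then the shift along the world's x, y, z in m, then the turn about the world's z in degrees. A call has 1 to 12 rows; each row is the pose to reach, as a shift and turn from the pose measured when the call began; what a row does not reach only later rows make up. A row lasts 1/8 s, in which the tool goes at most 62.5 mm and 10.7 degrees, less where a joint would pass 70% of its speed; a pose out of reach is approached as far as the arm can. A call with a gripper value outside its range is refused whole. The fingers move at their own pace and stop on an object; "newtons" is the grip in N (left out, the last holds). Time passes only in rows, so rows that repeat a pose let the fingers close. It gives the time, the measured TCP pose, the force and the opening at its end, in the units of the state.
- r.state(): the state, without advancing time (a new reading comes with each control period).
- vision.capture(name): name is "scene" or "top" or "wrist"; returns (picture, depth): 420x560x3 uint8, blue, green, red; 420x560 float32, m along the optical axis (not along the pixel's ray), 0 where there is no reading.
- vision.camera_params(name): a dict with "fov_y" (degrees; the focal length in pixels is half the picture's height over the tangent of half this angle, whatever the lens; pixels are square), "cx", "cy" (the principal point, pixels), "k1" (the pictures are not rectified: a ray, as slopes to the right and down, at radius r is drawn at 1 + k1 r^2 times it, then the intrinsics apply), "pose" (4x4, takes a point from camera to world coordinates). Camera axes: x right, y down, z forward; pixel columns grow to the right and rows downward; lengths in m; the calibration is good to about 2 mm. A picture is of the moment at which its call begins: read the wrist's pose just before it. camera_params takes no time and is no camera call; for the wrist camera it gives the pose at the moment of the call.
- job.close_job(): hands the job in, once; it reports no verdict.
The state is a dict: "clock": time; "q": joint angles; "qvel": joint speeds; "joint_efforts": joint torques, N m; "eef_pos": TCP position; "orientation": TCP orientation; "contact_force": force on the tool from outside, world axes, zero at the start; "wrist_torque": the same for the moment, N m; "finger_gap": finger opening in m.
Only numpy, scipy, OpenCV 4.12 (cv2) and the standard library are available. Lean on these libraries where they do the work, as an engineer would, in place of code of your own. Each camera call takes 0.05 s, during which the arm holds its last target. There are 200 camera calls.

## Task

Add ring weights to the stem of the sprung scale, one at a time, just as many as it takes until its black pointer comes to rest inside the red band, and leave the weights that are not needed on the bench. The stem's brass spring strips grip the bore: press each weight fully home, onto the pan or the weight below, before you add the next, but gently enough that the sprung pan never goes down to its stop. Do not shift the red band, and leave the other things on the bench where they are.

Things in the scene. Friction and masses are not known exactly. Their poses are not given: they have to be found in the camera images.
- pan (a joint): How far the pan has sunk from its empty height, in m: 0 empty, positive downward, stop at 0.043 (counts as struck from 0.040). Its damped spring gives 1 mm per 0.42 N: each weight left on it sinks it about 7 mm, and a push on the weight or stem sinks it further. Once a weight sits on the pan or on the one below, the push rises by 0.42 N per mm.
- pan_top (a point): Centre of the round steel pan's flat upper face, where the stem stands (diameter 50, less than a weight's; face 98 above the bench when empty); sinks with the pan. Axes are the scale's: the green base plate (12 thick) reaches 50 to either side in x, -50 to +105 in y; the pointer's column (18 wide, top 110 above the bench) stands 84 from the stem along +y.
- stem_top (a point): Top of the stem, 60 above the pan's face. Three upright brass spring strips on it measure 31 across; they taper over the top 18 to a tip 15 across that leads a bore on if within 5 of its centre. They hold a weight by friction wherever it is left: it does not drop. Pushing it down takes 4 to 8 N all the way, its own weight included, and the pan yields. Three weights fit.
- pointer_tip (a point): End of the thin black pointer that is fixed to the pan's edge, 12 below its face, and moves up and down with it in front of the column; the point is at its mid height.
- band (a point): Centre of the red band on the column, 10 high and 26 wide (x thickness 3). The pointer is inside it while its height is within 5 of this point's height. One or two weights bring it there. The band is a slider held by friction.
- w1_center (a point): A dark steel ring weight lying flat on the bench: outer diameter 58, bore 28, height 18, about 0.3 kg (each up to 10 % lighter or heavier). The point is its centre, half-way up (9 above its underside); z is the bore axis. All three weights look alike.
- w2_center (a point): A dark steel ring weight lying flat on the bench: outer diameter 58, bore 28, height 18, about 0.3 kg (each up to 10 % lighter or heavier). The point is its centre, half-way up (9 above its underside); z is the bore axis. All three weights look alike.
- w3_center (a point): A dark steel ring weight lying flat on the bench: outer diameter 58, bore 28, height 18, about 0.3 kg (each up to 10 % lighter or heavier). The point is its centre, half-way up (9 above its underside); z is the bore axis. All three weights look alike.
- tape_measure_mid (a point): Bystander: yellow and black pocket tape measure, 55 x 85 x 62, standing on the bench. The point is 15 above the bench on its middle line.
- yellow_mug_mid (a point): Bystander: yellow plastic mug, 84 x 107 x 88. The point is 15 above the bench on its middle line.
- sand_block_mid (a point): Bystander: grey-beige rubbing block, 66 x 79 x 30, lying flat. The point is 15 above the bench on its middle line.
Not all that is in view belongs to the job. Leave any brown or pink look-alike of the part that bears w1_center alone.

How it is judged:
By the outcome, as a careful person would: the job done as asked, in the order asked, and still so for the second after the job is handed in, with the robot touching nothing.
It also fails if it takes over 70 s, if anything falls off the work surface, if the arm or the gripper's body presses on something with over 40 N, if the wrist force passes 120 N, or if a joint passes its speed limit or range.

## Working session

There is one attempt and no reset: what is moved stays moved. The work goes in short steps, Python scripts to look and compute and a tool call to move; the robot and the scene stay as the last step left them, time stands still between calls to the robot, and variables do not carry over. Pictures are saved under pics/ and viewed, about 8 in all and at most 12, crops included, and the job is handed in when it is done.

Besides the shell and the picture viewer there is one more tool, called after ">>>" as a command line: name --pt "numbers of a row" for each row, then --argument value for the rest. apply_moves: Moves the arm, as the interface text tells. Its arguments: {"type":"object","properties":{"deltas":{"type":"array"},"newtons":{"type":"number"}},"required":["deltas"]}

```bash
mkdir -p pics
cat > h.py <<'E'
from bench import r, vision, job
import numpy as np, cv2
def cam(n):
    p=vision.camera_params(n); im,d=vision.capture(n); return p,im,d
def rays(p,uv):
    f=210/np.tan(np.radians(p['fov_y'])/2); uv=np.asarray(uv,float).reshape(-1,2)
    K=np.array([[f,0,p['cx']],[0,f,p['cy']],[0,0,1.]])
    s=(uv-[p['cx'],p['cy']])/f; t=s.copy()
    for _ in range(20): t=s/(1+p['k1']*(t**2).sum(1,keepdims=True))
    return t
def onplane(p,uv,z):
    t=rays(p,uv); P=np.array(p['pose']); d=np.c_[t,np.ones(len(t))]@P[:3,:3].T; o=P[:3,3]
    return o+d*((z-o[2])/d[:,2])[:,None]
def fromdepth(p,uv,dep):
    t=rays(p,uv); P=np.array(p['pose']); return (np.c_[t,np.ones(len(t))]*np.asarray(dep).reshape(-1,1))@P[:3,:3].T+P[:3,3]
def cloud(p,d):
    h,w=d.shape; v,u=np.mgrid[:h,:w]; return fromdepth(p,np.c_[u.ravel(),v.ravel()],d.ravel()).reshape(h,w,3)
E
python3 - <<'E'
from h import *
print(r.state())
for n in("scene","top"):
    p,im,d=cam(n); print(n,p); cv2.imwrite(f'pics/{n}0.png',im); np.savez(f'{n}0.npz',im=im,d=d)
E
```

```text
{'clock': 0.0, 'q': array([ 1.20768954e+00,  2.91281923e-01, -1.54085580e-01,  1.12668752e+00,
       -1.27203868e-05,  1.43147560e+00]), 'qvel': array([-6.21601432e-04,  5.28677234e-04, -9.23864963e-04,  5.06766589e-04,
        4.17797260e-05, -1.31068024e-03]), 'joint_efforts': array([ 2.03629759e-03, -5.37140858e+01,  3.31370223e+01,  1.59793405e-02,
       -1.07463434e-04,  1.57323797e-05]), 'eef_pos': array([0.11637273, 0.51151748, 0.23074665]), 'orientation': array([-3.14034438e+00, -1.62198925e-04,  2.91780650e+00]), 'contact_force': array([-0.1849816 ,  0.64529349, -0.13059042]), 'wrist_torque': array([-0.0078229 ,  0.00469686,  0.02162828]), 'finger_gap': 0.08539873310460908}
scene {'fov_y': 53.74513561358451, 'cx': 287.4577687852489, 'cy': 208.81926778009102, 'k1': -0.019536682860976897, 'pose': array([[ 0.8896695 , -0.22886201,  0.39510804,  0.07964816],
       [-0.45613677, -0.40628749,  0.79175105, -0.94258786],
       [-0.02067428, -0.88462007, -0.46585396,  0.67574467],
       [ 0.        ,  0.        ,  0.        ,  1.        ]])}
top {'fov_y': 49.10104784345691, 'cx': 286.18179386674467, 'cy': 205.37888770332327, 'k1': -0.1394976794866436, 'pose': array([[ 0.01625388, -0.97733323,  0.21108192,  0.19872247],
       [-0.99985987, -0.01504134,  0.00734878,  0.01858354],
       [-0.00400725, -0.21117179, -0.97744075,  1.78321649],
       [ 0.        ,  0.        ,  0.        ,  1.        ]])}
```

View pics/scene0.png

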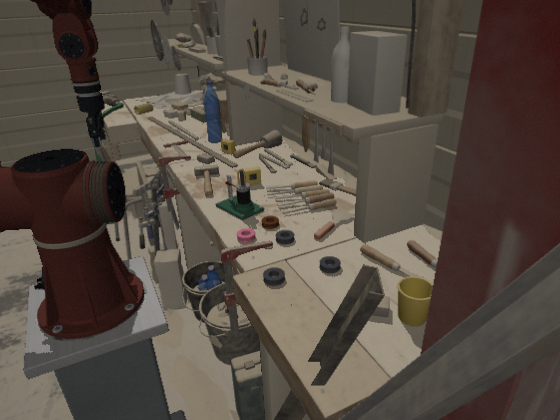

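View pics/top0.png

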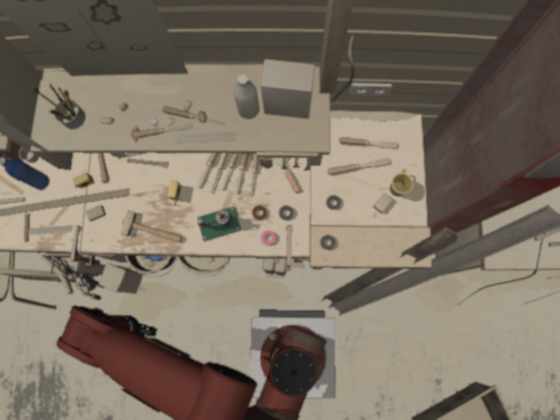

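The scene view shows the scale at about (241,200), dark weights at (285,237), (330,265) and (274,276), and pink and brown look-alikes at (246,235) and (270,221). The top view shows dark weights at (286,213), (333,203) and (328,242), with the scale at (222,220).

Run:
```python
from h import *
p=vision.camera_params('top'); z=np.load('top0.npz'); im,d=z['im'],z['d']; C=cloud(p,d)
g=im.max(2)
for (u,v) in((286,213),(333,203),(328,242)):
    s=np.s_[v-12:v+13,u-12:u+13]; m=(g[s]<75).astype(np.uint8)
    cs,_=cv2.findContours(m,0,2); c=max(cs,key=cv2.contourArea); (x,y),rad=cv2.minEnclosingCircle(c)
    x0,y0,w,h=cv2.boundingRect(c)
    q=[x+u-12,y+v-12]; print('w',q,rad,w,h,onplane(p,[q],.012).round(4), 'zmax',np.percentile(C[s][...,2],[5,50,95]).round(3))
    M=C[s][(C[s][...,2]>.010)&(C[s][...,2]<.03)&(m>0)]; print(' depth ctr',((M.min(0)+M.max(0))/2).round(4),np.ptp(M,axis=0).round(3))
s=np.s_[195:245,190:250]; X=C[s].reshape(-1,3)
for lo,hi in((.005,.03),(.03,.08),(.085,.105),(.105,.13),(.13,.18)):
    M=X[(X[:,2]>lo)&(X[:,2]<hi)]; 
    if len(M): print(lo,hi,len(M),M.min(0).round(3),M.max(0).round(3),M.mean(0).round(4))
hsv=cv2.cvtColor(im,40)[s]; gm=cv2.inRange(hsv,(65,80,20),(95,255,255)); cs,_=cv2.findContours(gm,0,2); c=max(cs,key=cv2.contourArea)
b=cv2.boxPoints(cv2.minAreaRect(c))+[190,195]; print('plate',onplane(p,b,.012).round(4))
a=cv2.resize(im[185:255,180:280],None,fx=5,fy=5,interpolation=2)
q=np.load('scene0.npz')['im'][160:260,205:315]; bb=cv2.resize(q,None,fx=5,fy=5,interpolation=2)
cv2.imwrite('pics/c1.png',np.hstack([cv2.resize(a,(400,280)),cv2.resize(bb,(400,364))[:280]]))
cv2.imwrite('pics/c1.png',np.vstack([cv2.resize(a[:, :],(360,252)),cv2.resize(bb,(360,327))]))
```

```text
w [287.5, 208.0] 0.5001000165939331 2 1 [[0.5707 0.0265 0.012 ]] zmax [-0.007  0.002  0.022]
 depth ctr [0.5697 0.0324 0.0168] [0.001 0.016 0.007]Traceback (most recent call last):
  File "<stdin>", line 6, in <module>
ValueError: max() iterable argument is empty
```

Run:
```python
from h import *
p=vision.camera_params('top'); z=np.load('top0.npz'); im,d=z['im'],z['d']; C=cloud(p,d)
g=im.max(2)
for (u,v) in((286,213),(333,203),(328,242)):
    s=np.s_[v-12:v+13,u-12:u+13]; _,m=cv2.threshold(g[s],0,255,cv2.THRESH_BINARY_INV+cv2.THRESH_OTSU)
    cs,_=cv2.findContours(m,0,2); c=max(cs,key=cv2.contourArea); (x,y),rad=cv2.minEnclosingCircle(c)
    x0,y0,w,h=cv2.boundingRect(c); x=x0+(w-1)/2;y=y0+(h-1)/2
    q=[x+u-12,y+v-12]; print('w',q,rad,w,h,onplane(p,[q],.012).round(4))
s=np.s_[195:245,190:250]; X=C[s].reshape(-1,3)
for lo,hi in((.005,.03),(.03,.08),(.085,.105),(.105,.13),(.13,.18)):
    M=X[(X[:,2]>lo)&(X[:,2]<hi)]; 
    if len(M): print(lo,hi,len(M),M.min(0).round(3),M.max(0).round(3),M.mean(0).round(4))
hsv=cv2.cvtColor(im,40)[s]; gm=cv2.inRange(hsv,(65,80,20),(95,255,255)); cs,_=cv2.findContours(gm,0,2)
if cs:
  c=max(cs,key=cv2.contourArea)
  b=cv2.boxPoints(cv2.minAreaRect(c))+[190,195]; print('plate',onplane(p,b,.012).round(4))
a=cv2.resize(im[185:255,180:280],None,fx=5,fy=5,interpolation=2)
q=np.load('scene0.npz')['im'][160:260,205:315]; bb=cv2.resize(q,None,fx=5,fy=5,interpolation=2)
cv2.imwrite('pics/c1.png',np.vstack([cv2.resize(a[:, :],(360,252)),cv2.resize(bb,(360,327))]))
```

```text
w [287.5, 212.5] 8.860122680664062 18 16 [[0.5527 0.0263 0.012 ]]
w [334.0, 202.0] 8.381627082824707 17 15 [[ 0.5978 -0.1568  0.012 ]]
w [328.5, 242.0] 8.860122680664062 18 15 [[ 0.4383 -0.1347  0.012 ]]
0.005 0.03 914 [0.422 0.176 0.005] [0.622 0.414 0.03 ] [0.5096 0.2966 0.0115]
0.03 0.08 71 [0.48  0.244 0.03 ] [0.531 0.36  0.08 ] [0.4998 0.273  0.0473]
0.085 0.105 120 [0.48  0.248 0.085] [0.538 0.366 0.105] [0.5095 0.2789 0.0962]
0.105 0.13 21 [0.487 0.257 0.105] [0.528 0.359 0.126] [0.5034 0.3037 0.1126]
0.13 0.18 26 [0.5   0.257 0.132] [0.522 0.278 0.163] [0.5123 0.2688 0.1497]
plate [[0.5247 0.3782 0.012 ]
 [0.5631 0.26   0.012 ]
 [0.4811 0.2323 0.012 ]
 [0.4432 0.3493 0.012 ]]
```

View pics/c1.png

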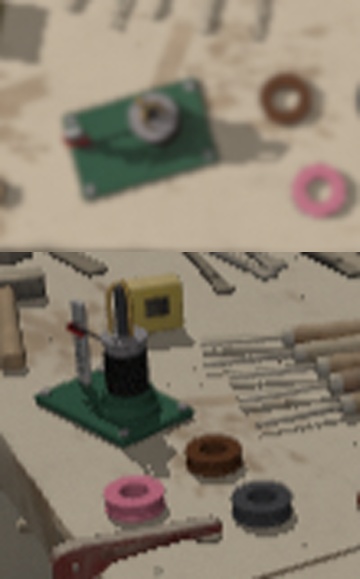

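The crops show the pointer running to the column along scale +y, about 18° of yaw, with the column on the left. I'll set out for weight 1 at about (0.553, 0.026), jaws turned across the pointer direction.

>>> apply_moves --pt "0.085 0.436 -0.485 -0.03 -59" --pt "0.085 0.436 -0.485 -0.03 -59" --pt "0.085 0.436 -0.485 -0.03 -59" --pt "0.085 0.436 -0.485 -0.03 -59" --pt "0.085 0.436 -0.485 -0.03 -59" --pt "0.085 0.436 -0.485 -0.03 -59" --pt "0.085 0.436 -0.485 -0.03 -59" --pt "0.085 0.436 -0.485 -0.03 -59" --pt "0.085 0.436 -0.485 -0.03 -59" --pt "0.085 0.436 -0.485 -0.03 -59" --pt "0.085 0.436 -0.485 -0.03 -59" --pt "0.085 0.436 -0.485 -0.03 -59" --newtons 60

```text
clock: 1.6
eef_pos: [0.553, 0.0249, 0.1999]
orientation: [-3.139, -0.0, 1.885]
contact_force: [0.3, -0.7, -1.1]
finger_gap: 0.0851
```

Run:
```python
from h import *
s=r.state(); print(s['clock'],s['eef_pos'],s['orientation'],s['contact_force'])
p,im,d=cam('wrist'); print(p); cv2.imwrite('pics/w1.png',im); np.savez('w1.npz',im=im,d=d,P=p['pose'])
```

```text
1.6 [0.55301819 0.02491211 0.19989841] [-3.13944358e+00 -3.97838749e-04  1.88538423e+00] [ 0.29711165 -0.71401335 -1.08509241]
{'fov_y': 69.21787326891223, 'cx': 276.32171761399036, 'cy': 209.96983049313187, 'k1': -0.04883234175876104, 'pose': array([[ 0.95073753,  0.29537399,  0.09408692,  0.52935659],
       [ 0.3099862 , -0.90332505, -0.29650028,  0.10051806],
       [-0.0025874 ,  0.31105959, -0.95038689,  0.34208383],
       [ 0.        ,  0.        ,  0.        ,  1.        ]])}
```

View pics/w1.png

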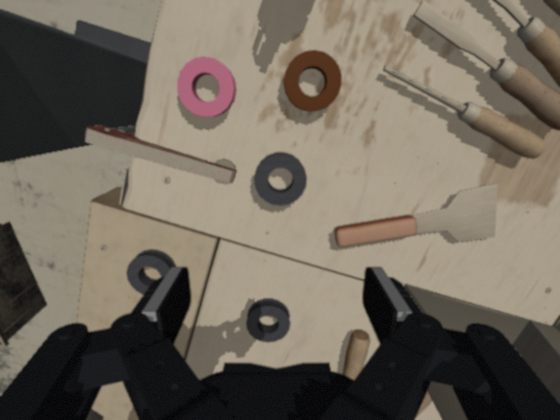

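The wrist view shows weight 1 at (280,178), weight 2 at (268,320) and weight 3 at (152,273). All are clear of neighbours for these jaws.

```bash
cat >> h.py <<'E'
def weights(p,im,z=.018,lo=400,hi=4500):
    hsv=cv2.cvtColor(im,40); m=cv2.inRange(hsv,(0,0,25),(180,110,95)); m=cv2.morphologyEx(m,cv2.MORPH_OPEN,np.ones((3,3)))
    cs,hh=cv2.findContours(m,cv2.RETR_CCOMP,2); out=[]
    for c,k in zip(cs,hh[0]):
        if k[3]>=0 and 60<cv2.contourArea(c)<3000 and len(c)>8:
            (x,y),ax,_=cv2.fitEllipse(c); q=onplane(p,[[x,y]],z)[0]
            out.append((round(x,1),round(y,1),np.round(ax,1),q.round(4)))
    return out
E
python3 - <<'E'
from h import *
z=np.load('w1.npz'); p=vision.camera_params('wrist')
for o in weights(p,z['im']): print(o)
C=cloud(p,z['d']); im=z['im']
for u,v in((280,178),(268,320),(152,273)):
    S=np.s_[v-34:v+35,u-34:u+35]; X=C[S]; m=(X[...,2]>.013)&(X[...,2]<.024)&(im[S].max(2)<110); M=X[m]
    print(len(M),((M.min(0)+M.max(0))/2).round(4),np.ptp(M,axis=0).round(4),np.median(M[:,2]))
E
```

```text
(266.3, 321.7, array([15.2, 18.6]), array([ 0.5952, -0.1469,  0.018 ]))
(15.3, 289.0, array([12.3, 15.1]), array([ 0.2742, -0.2063,  0.018 ]))
(279.6, 178.5, array([22.1, 24.9]), array([0.5527, 0.0359, 0.018 ]))
1621 [0.5536 0.0345 0.0164] [0.0564 0.0561 0.0067] 0.017609809339448
999 [ 0.5982 -0.1516  0.0154] [0.0561 0.0574 0.0046] 0.015501822260928944
846 [ 0.436  -0.1291  0.0163] [0.0499 0.0581 0.0064] 0.01756211921981224
```

>>> apply_moves --pt "0.085 0.0 0.009 -0.06 0" --pt "0.085 0.0 0.009 -0.12 0" --pt "0.085 0.0 0.009 -0.12 0" --pt "0.085 0.0 0.009 -0.12 0"

```text
clock: 2.15
eef_pos: [0.5528, 0.0356, 0.0822]
orientation: [-3.141, -0.0, 1.887]
contact_force: [-0.2, 0.2, -0.1]
finger_gap: 0.0851
```

Run:
```python
from h import *
s=r.state(); print(s['clock'],s['eef_pos'],s['orientation'],s['contact_force'])
p,im,d=cam('wrist'); C=cloud(p,d)
m=(C[...,2]>.012)&(C[...,2]<.024)&(im.max(2)<115)&(np.hypot(C[...,0]-.5535,C[...,1]-.0345)<.04)
M=C[m]; print(len(M),((M.min(0)+M.max(0))/2).round(4),np.ptp(M,axis=0).round(4),np.median(M[:,2]),M.mean(0))
print(weights(p,im))
ms=cv2.resize((m*255).astype(np.uint8),(280,210)); cv2.imwrite('pics/w2.png',np.hstack([im,cv2.cvtColor(ms,8).repeat(2,0)[:, :240]]))
```

```text
2.15 [0.55281693 0.03563951 0.08216329] [-3.14075058e+00 -3.34157534e-04  1.88748875e+00] [-0.24065613  0.1528065  -0.07861389]
3581 [0.5548 0.033  0.0158] [0.0574 0.058  0.0074] 0.017311867098603245 [0.55432944 0.0343771  0.01723789]
[(277.1, 224.8, array([27.5, 36.8]), array([0.5538, 0.0363, 0.018 ]))]
```

View pics/w2.png

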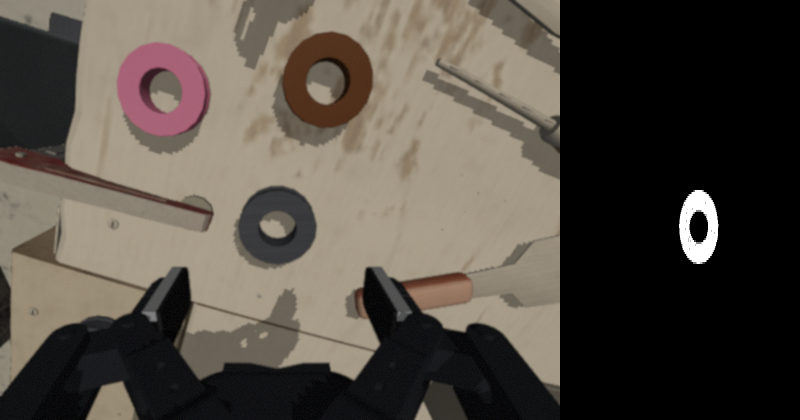

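>>> apply_moves --pt "0.085 0.0017 -0.0015 -0.05 0" --pt "0.085 0.0017 -0.0015 -0.083 0" --pt "0.085 0.0017 -0.0015 -0.083 0" --pt "0.04 0.0017 -0.0015 -0.083 0" --pt "0.04 0.0017 -0.0015 -0.083 0" --pt "0.04 0.0017 -0.0015 -0.083 0" --pt "0.04 0.0017 -0.0015 -0.083 0" --pt "0.04 0.0017 -0.0015 -0.083 0" --newtons 60

```text
clock: 3.2
eef_pos: [0.5563, 0.0338, 0.0022]
orientation: [3.139, 0.001, 1.887]
contact_force: [-4.3, -0.6, 18.0]
finger_gap: 0.0545
```

>>> apply_moves --pt "0.04 0 0 0.02 0" --pt "0.04 0 0 0.06 0" --pt "0.04 0 0 0.12 0" --pt "0.04 0 0 0.17 0" --pt "0.04 0 0 0.2 0" --pt "0.04 0 0 0.2 0" --pt "0.04 0 0 0.2 0"

```text
clock: 4.08
eef_pos: [0.5554, 0.0339, 0.2013]
orientation: [3.14, 0.001, 1.887]
contact_force: [-1.1, -0.4, -3.6]
finger_gap: 0.0544
```

Run:
```python
from h import *
s=r.state(); print(s['clock'],s['eef_pos'],s['orientation'],s['contact_force'],s['finger_gap'])
p,im,d=cam('wrist'); C=cloud(p,d)
cv2.imwrite('pics/w3.png',im); np.savez('w3.npz',im=im,d=d)
```

```text
4.075 [0.5554315  0.03389626 0.20128463] [3.14017890e+00 8.86199684e-04 1.88720137e+00] [-1.10695317 -0.42032776 -3.64772746] 0.05438732680261545
```

View pics/w3.png

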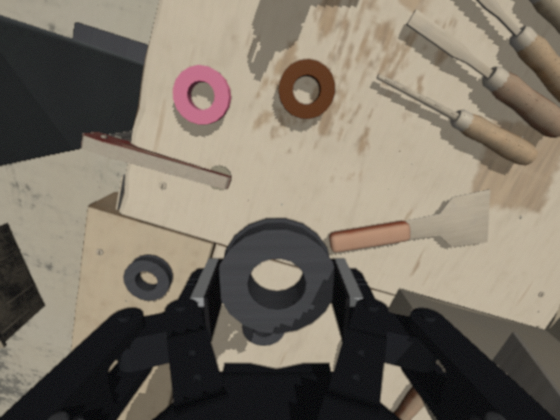

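The weight is held level between the pads, its bore seen at (277,283). I'll measure its centre, top height and tilt relative to the TCP, and locate the stem in the top view.

```bash
cat >> h.py <<'E'
def held(p,im,d,pos):
    C=cloud(p,d); q=C-pos
    m=(np.abs(q[...,2]-.015)<.025)&(np.hypot(q[...,0],q[...,1])<.045)&(im.max(2)<130)&(d>.02)
    M=q[m]; zt=np.percentile(M[:,2],[2,10,30,50,70,90,98])
    return m,M,zt
E
python3 - <<'E'
from h import *
z=np.load('w3.npz'); p=vision.camera_params('wrist'); pos=r.state()['eef_pos']
m,M,zt=held(p,z['im'],z['d'],pos); print(len(M),zt.round(4))
C=cloud(p,z['d'])-pos
for row in range(205,345,10): print(row,[tuple((C[row,c]*1000).round(1)) for c in (250,277,305)])
E
```

```text
12436 [-0.0002  0.0056  0.0145  0.015   0.0155  0.0291  0.0377]
205 [(np.float64(-20.6), np.float64(-35.7), np.float64(-202.3)), (np.float64(9.9), np.float64(-25.9), np.float64(-202.8)), (np.float64(41.7), np.float64(-15.8), np.float64(-203.8))]
215 [(np.float64(-17.0), np.float64(-47.3), np.float64(-201.0)), (np.float64(13.7), np.float64(-37.4), np.float64(-201.6)), (np.float64(45.3), np.float64(-26.7), np.float64(-200.7))]
225 [(np.float64(-19.7), np.float64(19.8), np.float64(0.5)), (np.float64(-7.7), np.float64(26.2), np.float64(6.5)), (np.float64(6.7), np.float64(27.8), np.float64(-1.2))]
235 [(np.float64(-18.8), np.float64(21.0), np.float64(15.2)), (np.float64(-7.1), np.float64(24.3), np.float64(14.0)), (np.float64(4.7), np.float64(28.7), np.float64(15.3))]
245 [(np.float64(-17.4), np.float64(16.5), np.float64(15.8)), (np.float64(-5.7), np.float64(20.0), np.float64(14.9)), (np.float64(6.7), np.float64(23.7), np.float64(14.3))]
255 [(np.float64(-15.9), np.float64(11.0), np.float64(14.4)), (np.float64(-4.0), np.float64(14.8), np.float64(14.3)), (np.float64(8.0), np.float64(19.6), 
[... 729 characters left out ...]
float64(-8.2), np.float64(-14.9), np.float64(15.0)), (np.float64(5.4), np.float64(-13.7), np.float64(10.7)), (np.float64(18.1), np.float64(-7.6), np.float64(13.3))]
315 [(np.float64(-6.7), np.float64(-19.8), np.float64(16.1)), (np.float64(6.4), np.float64(-16.8), np.float64(14.5)), (np.float64(19.3), np.float64(-11.5), np.float64(15.9))]
325 [(np.float64(-4.8), np.float64(-26.1), np.float64(15.4)), (np.float64(8.2), np.float64(-22.2), np.float64(15.0)), (np.float64(21.8), np.float64(-18.1), np.float64(14.6))]
335 [(np.float64(30.5), np.float64(-203.2), np.float64(-185.8)), (np.float64(64.6), np.float64(-192.4), np.float64(-186.3)), (np.float64(106.8), np.float64(-195.0), np.float64(-204.4))]
```

>>> apply_moves --pt "0.04 -0.0135 0.05 0.035 0" --pt "0.04 -0.0135 0.1 0.035 0" --pt "0.04 -0.0135 0.138 0.035 0" --pt "0.04 -0.0135 0.138 0.035 0" --pt "0.04 -0.0135 0.138 0.035 0" --pt "0.04 -0.0135 0.138 0.035 0"

```text
clock: 4.88
eef_pos: [0.5415, 0.1709, 0.2352]
orientation: [-3.141, 0.001, 1.886]
contact_force: [-0.2, -0.7, -2.5]
finger_gap: 0.0544
```

```bash
cat >> h.py <<'E'
def heldcentre(p,im,d,pos):
    C=cloud(p,d)-pos
    m=((np.abs(C[...,2]-.015)<.003)&(np.hypot(C[...,0],C[...,1])<.04)&(im.max(2)<130)&(d>.02)).astype(np.uint8)
    m=cv2.morphologyEx(m,cv2.MORPH_OPEN,np.ones((3,3)))
    n,l,st,ce=cv2.connectedComponentsWithStats(m); k=1+st[1:,4].argmax()
    M=C[l==k]; 
    (x,y),rad=cv2.minEnclosingCircle((M[:,:2]*1000).astype(np.float32)); return (x,y),rad,np.median(M[:,2]),M[:,:2].mean(0)
E
python3 - <<'E'
from h import *
s=r.state(); pos=s['eef_pos'];print(s['clock'],pos,s['orientation'],s['contact_force'],s['finger_gap'])
p,im,d=cam('wrist'); C=cloud(p,d); cv2.imwrite('pics/w4.png',im); np.savez('w4.npz',im=im,d=d,pose=p['pose'])
print(heldcentre(p,im,d,pos))
X=C.reshape(-1,3); X=X[np.hypot(X[:,0]-.512,X[:,1]-.268)<.05]
for lo,hi in((.09,.103),(.103,.135),(.135,.15),(.15,.165)):
    M=X[(X[:,2]>lo)&(X[:,2]<hi)]
    if len(M): print(lo,hi,len(M),((M.min(0)+M.max(0))/2).round(4),np.ptp(M,axis=0).round(4),np.median(M,axis=0).round(4))
hsv=cv2.cvtColor(im,40); R=cv2.inRange(hsv,(0,130,60),(8,255,255))|cv2.inRange(hsv,(172,130,60),(180,255,255))
n,l,st,ce=cv2.connectedComponentsWithStats(R)
for k in range(1,n):
    if st[k,4]>20: M=C[l==k]; print('red',st[k],M.min(0).round(4),M.max(0).round(4),np.median(M,0).round(4))
E
```

```text
4.875 [0.54149061 0.17090412 0.23521765] [-3.14092646e+00  5.72183499e-04  1.88599869e+00] [-0.15697852 -0.74143393 -2.4617261 ] 0.054382627776697674
((-1.2129067182540894, 4.778885364532471), 33.915565490722656, np.float64(0.014963894240400122), array([-0.00015153,  0.00225132]))
0.09 0.103 2055 [0.5167 0.2705 0.0987] [0.0498 0.049  0.0077] [0.5155 0.2677 0.0975]
0.103 0.135 77 [0.5151 0.2676 0.1189] [0.0258 0.0235 0.0314] [0.5154 0.2709 0.119 ]
0.135 0.15 116 [0.5146 0.2689 0.1429] [0.0263 0.0258 0.0142] [0.5193 0.2693 0.1478]
0.15 0.165 495 [0.5149 0.2694 0.1542] [0.0221 0.0221 0.0083] [0.5174 0.271  0.1524]
red [127 239   9   5  26] [3.767e-01 2.630e-02 2.000e-04] [0.3887 0.0283 0.0111] [0.3823 0.0272 0.0047]
red [108 242  12   5  29] [0.3617 0.0259 0.0187] [0.3753 0.0277 0.0282] [0.3672 0.0266 0.0246]
```

View pics/w4.png

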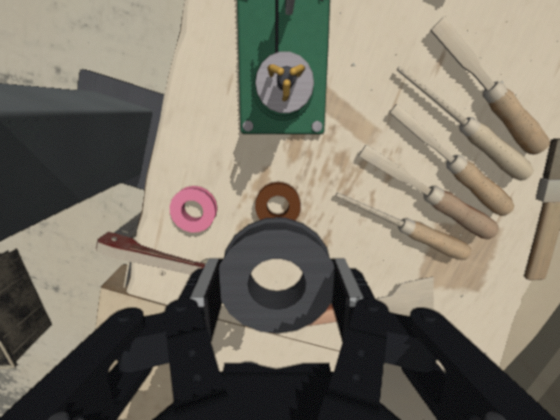

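The stem is at (286,80), about (0.515, 0.2695) in the world. Its depth clusters agree with the given sizes: pan face at 0.0975, tip at about 0.157. Next is a robust fit of the held ring's centre.

```bash
cat >> h.py <<'E'
from scipy.optimize import least_squares
def fit(M,R,c0):
    "circle of known radius on the outline of points M (m)"
    h=cv2.convexHull((M[:,:2]*1000).astype(np.float32))[:,0]
    s=least_squares(lambda c:np.hypot(*(h-c).T)-R,np.array(c0)*1000,loss='soft_l1',f_scale=.7)
    return s.x.round(2),np.abs(s.fun).round(1)
def ring(p,im,d,pos,zt=.015,c0=(0,0)):
    C=cloud(p,d)-pos
    m=((np.abs(C[...,2]-zt)<.002)&(np.hypot(C[...,0]-c0[0],C[...,1]-c0[1])<.033)&(im.max(2)<130)&(d>.02)).astype(np.uint8)
    n,l,st,ce=cv2.connectedComponentsWithStats(cv2.morphologyEx(m,cv2.MORPH_OPEN,np.ones((5,5)))); k=1+st[1:,4].argmax()
    return C[l==k]
E
python3 - <<'E'
from h import *
pos=r.state()['eef_pos'];p=vision.camera_params('wrist')
for f in('w4','w3'):
    z=np.load(f+'.npz'); M=ring(p,z['im'],z['d'],pos if f=='w4' else np.array([.55543,.0339,.20128])) if f=='w4' else None
    if M is not None: print(fit(M,29,(0,0)),M.mean(0),((M.min(0)+M.max(0))/2))
C=cloud(p,np.load('w4.npz')['d']).reshape(-1,3)
X=C[(np.hypot(C[:,0]-.515,C[:,1]-.269)<.032)&(np.abs(C[:,2]-.098)<.003)]; print('pan',fit(X,25,(.515,.269)))
# bore rim in image
im=np.load('w4.npz')['im']; hole=(cloud(p,np.load('w4.npz')['d'])[...,2]<.03)[255:310,235:320].astype(np.uint8)
E
```

```text
(array([0.57, 0.13]), array([0.6, 0.8, 1. , 0.6, 0.2, 0.1, 0. , 0.1, 0.2, 0.1, 0. , 0.1, 0.1,
       0.3, 0. , 0.2, 0.3, 0.7, 1.3, 1.1, 0.4, 0.2, 0.1, 0.6, 0.2, 0. ,
       0.1, 0.3, 0.1, 0.2, 0.4, 0. , 0.1])) [-6.37207499e-05  2.05940658e-03  1.49566230e-02] [-4.55946312e-05  1.13647394e-04  1.49743844e-02]
pan (array([516.72, 270.6 ]), array([0.1, 0.1, 0.9, 0.8, 0.8, 0.4, 0.3, 0.5, 0.2, 0.3, 0.6, 0.5, 0.7,
       0.7, 0.4, 0.1, 0.1, 0.2, 0.3, 0.4, 0.4, 0.4, 0.4, 0.5, 0.4, 0.7,
       0.4, 0.3, 0.5, 0.3, 0.6, 0.3, 0. , 0.3, 0.2, 0.2, 0.3, 0.4]))
```

The ring centre is within 1 mm of the TCP, and the stem is at about (0.516, 0.270). I'll move over it, lower onto the taper, and watch the force.

>>> apply_moves --pt "0.04 -0.013 0.05 0 0" --pt "0.04 -0.026 0.099 0 0" --pt "0.04 -0.026 0.099 0 0" --pt "0.04 -0.026 0.099 -0.03 0" --pt "0.04 -0.026 0.099 -0.06 0" --pt "0.04 -0.026 0.099 -0.067 0" --pt "0.04 -0.026 0.099 -0.074 0" --pt "0.04 -0.026 0.099 -0.081 0" --pt "0.04 -0.026 0.099 -0.088 0" --pt "0.04 -0.026 0.099 -0.095 0" --pt "0.04 -0.026 0.099 -0.095 0"

```text
clock: 6.3
eef_pos: [0.5161, 0.2702, 0.1404]
orientation: [3.141, 0.0, 1.886]
contact_force: [2.1, 0.7, -0.7]
finger_gap: 0.054
```

>>> apply_moves --pt "0.04 0 0 -0.006 0" --pt "0.04 0 0 -0.012 0" --pt "0.04 0 0 -0.018 0" --pt "0.04 0 0 -0.024 0" --pt "0.04 0 0 -0.03 0" --pt "0.04 0 0 -0.036 0" --pt "0.04 0 0 -0.04 0" --pt "0.04 0 0 -0.04 0" --pt "0.04 0 0 -0.04 0"

```text
clock: 7.42
eef_pos: [0.5159, 0.2701, 0.1004]
orientation: [3.141, 0.001, 1.886]
contact_force: [0.1, -2.1, 3.8]
finger_gap: 0.0544
```

>>> apply_moves --pt "0.04 0 0 -0.005 0" --pt "0.04 0 0 -0.01 0" --pt "0.04 0 0 -0.014 0" --pt "0.04 0 0 -0.018 0" --pt "0.04 0 0 -0.021 0" --pt "0.04 0 0 -0.021 0" --pt "0.04 0 0 -0.021 0"

```text
clock: 8.3
eef_pos: [0.5159, 0.2701, 0.0794]
orientation: [3.141, 0.001, 1.886]
contact_force: [-1.3, -1.5, 5.5]
finger_gap: 0.0538
```

Run:
```python
from h import *
s=r.state(); pos=s['eef_pos'];print(s['clock'],pos,s['contact_force'],s['finger_gap'])
p,im,d=cam('wrist'); np.savez('w5.npz',im=im,d=d,pose=p['pose']); cv2.imwrite('pics/w5.png',im)
C=cloud(p,d); X=C.reshape(-1,3)-pos; X=X[(np.hypot(X[:,0],X[:,1])<.012)&(X[:,2]>.02)]; print(len(X),np.percentile(X[:,2]+pos[2],[50,90,98]) if len(X) else 0)
M=ring(p,im,d,pos); print(fit(M,29,(0,0)),np.median(M[:,2]))
```

```text
8.3 [0.51588684 0.27007872 0.07944571] [-1.28677211 -1.5435699   5.49252814] 0.05382890204532554
5666 [0.13571843 0.16717705 0.16964763]
(array([0.44, 0.11]), array([0.3, 0.6, 1.2, 1.2, 0.7, 0.2, 0.1, 0.2, 0.2, 0.1, 0. , 0. , 0.2,
       0.2, 0.1, 0.5, 0.5, 0.4, 0.3, 0.3, 0.4, 0.3, 0.3, 0.2, 0.3, 0.5,
       0.4, 1.6, 0.8, 0.4, 0.3, 0. , 0.2, 0.1, 0.1, 0.2, 0.3, 0.6, 1.3,
       0.5, 0.3, 0.3, 0.2])) 0.015025527791933085
```

View pics/w5.png

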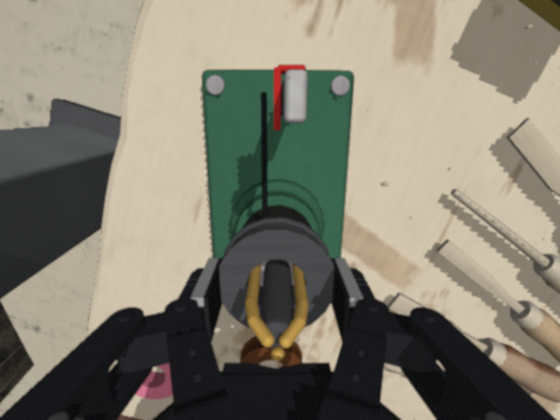

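The view shows the ring seated or nearly so, the pointer ending near (265,95), and the red band at (283,100). I'll press the last 5 mm; the force should then rise at 0.42 N/mm.

>>> apply_moves --pt "0.04 0 0 -0.002 0" --pt "0.04 0 0 -0.004 0" --pt "0.04 0 0 -0.006 0" --pt "0.04 0 0 -0.006 0" --pt "0.04 0 0 -0.006 0"

```text
clock: 8.98
eef_pos: [0.5159, 0.2701, 0.0737]
orientation: [3.141, 0.0, 1.886]
contact_force: [-1.1, -2.2, 8.2]
finger_gap: 0.0541
```

Run:
```python
from h import *
s=r.state(); pos=s['eef_pos'];print(s['clock'],pos,s['contact_force'],s['finger_gap'])
p,im,d=cam('wrist'); np.savez('w6.npz',im=im,d=d,pose=p['pose'])
C=cloud(p,d); np.set_printoptions(suppress=True)
for f in('w5','w6'):
    z=np.load(f+'.npz'); pos2=pos if f=='w6' else pos+[0,0,.006]
    pp=dict(p); pp['pose']=z['pose']; C=cloud(pp,z['d'])
    # pointer: dark on green, cols 255-275 rows 90-205
    g=z['im'][90:205,255:275].max(2); k=g.argmin(1)+255; P=C[np.arange(90,205),k]; print(f,'pointer z',np.median(P[:60,2]).round(4),P[::15].round(3).tolist())
    hsv=cv2.cvtColor(z['im'],40); R=cv2.inRange(hsv,(0,150,60),(8,255,255))|cv2.inRange(hsv,(172,150,60),(180,255,255)); R[150:]=0
    M=C[R>0]; print('red',len(M),np.percentile(M,[2,25,50,75,98],axis=0).round(4).tolist())
    v,u=np.nonzero(R); print('bbox',u.min(),u.max(),v.min(),v.max())
    X=C.reshape(-1,3)-pos2; X=X[(np.hypot(X[:,0],X[:,1])<.009)&(X[:,2]>.02)&(X[:,2]<.08)]; print('stem z',np.percentile(X[:,2]+pos2[2],[10,50,90]))
```

```text
8.975 [0.5158977  0.27009658 0.07372582] [-1.06975149 -2.18458355  8.19797233] 0.054082604605860306
w5 pointer z 0.0663 [[0.48, 0.355, 0.012], [0.485, 0.346, 0.066], [0.487, 0.34, 0.066], [0.49, 0.333, 0.067], [0.492, 0.326, 0.067], [0.494, 0.318, 0.065], [0.497, 0.311, 0.066], [0.498, 0.303, 0.066]]
red 529 [[0.4864, 0.3389, 0.0812], [0.4887, 0.3463, 0.0822], [0.4905, 0.3537, 0.0827], [0.4925, 0.3606, 0.0832], [0.4959, 0.3656, 0.0843]]
bbox 274 304 65 129
stem z [0.10651756 0.12750221 0.13555748]
w6 pointer z 0.0603 [[0.485, 0.357, 0.012], [0.485, 0.346, 0.06], [0.487, 0.339, 0.06], [0.49, 0.333, 0.061], [0.492, 0.326, 0.06], [0.494, 0.318, 0.06], [0.496, 0.311, 0.06], [0.499, 0.303, 0.061]]
red 572 [[0.4864, 0.3389, 0.0805], [0.4887, 0.346, 0.0823], [0.4905, 0.3537, 0.0828], [0.4926, 0.3609, 0.0832], [0.4958, 0.3656, 0.0842]]
bbox 274 305 63 130
stem z [0.10061081 0.12169014 0.12992186]
```

Pressed 6 mm further, the pointer went 66.3→60.3 mm with the ring, and the force rose about 0.45 N/mm. So the first weight is home, with the pan sunk about 26 mm. The top of the band is at 82.7 mm, so its centre is at about 77.7 mm. I'll ease back up, release, and read the pointer at rest.

>>> apply_moves --pt "0.04 0 0 0.004 0" --pt "0.04 0 0 0.008 0" --pt "0.04 0 0 0.012 0" --pt "0.04 0 0 0.016 0" --pt "0.04 0 0 0.016 0" --pt "0.085 0 0 0.016 0" --pt "0.085 0 0 0.016 0" --pt "0.085 0 0 0.016 0" --pt "0.085 0 0 0.016 0"

```text
clock: 10.15
eef_pos: [0.5158, 0.2701, 0.0896]
orientation: [3.141, 0.0, 1.886]
contact_force: [-0.0, 0.0, -0.6]
finger_gap: 0.085
```

>>> apply_moves --pt "0.085 0 0 0.02 0" --pt "0.085 0 0 0.06 0" --pt "0.085 0 0 0.1 0" --pt "0.085 0 0 0.1 0" --pt "0.085 0 0 0.1 0" --pt "0.085 0 0 0.1 0"

```text
clock: 10.9
eef_pos: [0.5151, 0.2698, 0.1884]
orientation: [-3.14, 0.001, 1.886]
contact_force: [0.7, 0.1, 0.3]
finger_gap: 0.0849
```

```bash
cat > look.py <<'E'
from h import *
import sys
np.set_printoptions(suppress=True); n=sys.argv[1]
s=r.state(); pos=s['eef_pos'];print(s['clock'],pos,s['contact_force'],s['finger_gap'],s['qvel'].round(3).tolist())
p,im,d=cam('wrist'); np.savez(n+'.npz',im=im,d=d,pose=p['pose']); cv2.imwrite(f'pics/{n}.png',im); C=cloud(p,d)
hsv=cv2.cvtColor(im,40); R=cv2.inRange(hsv,(0,150,60),(8,255,255))|cv2.inRange(hsv,(172,150,60),(180,255,255))
R=(R>0)&(np.hypot(C[...,0]-.49,C[...,1]-.352)<.03); M=C[R]; print('band',len(M),np.percentile(M,[5,50,95],axis=0).round(4).tolist())
ex=np.array([.951,.309]); ey=np.array([-.309,.951]); D=C[...,:2]-[.516,.27]; a=D@ex; b=D@ey
m=(np.abs(a)<.02)&(b>.035)&(b<.1)&(im.max(2)<60)&(C[...,2]>.03); M=C[m]; print('pointer',len(M),np.percentile(M[:,2],[5,25,50,75,95]).round(4), np.ptp(b[m]), b[m].max(),np.median(a[m]))
r2=np.hypot(a,b); k=(r2>.018)&(r2<.027)&(C[...,2]>.03)&(C[...,2]<.17)&(im.max(2)<130); print('weight top',np.percentile(C[k][:,2],[25,50,75]).round(4))
k=(r2<.008)&(C[...,2]>.1); print('stem',np.percentile(C[k][:,2],[50,90,98]).round(4) if k.any() else 0)
E
python3 look.py w7
```

```text
10.9 [0.51506678 0.26982526 0.18835333] [0.6792922  0.14619247 0.32383201] 0.08487036801101315 [-0.001, 0.001, 0.003, 0.003, 0.001, -0.002]
band 175 [[0.487, 0.3406, 0.0811], [0.4909, 0.3558, 0.0826], [0.4958, 0.3658, 0.0837]]
pointer 459 [0.0788 0.0797 0.0856 0.3304 0.3304] 0.05204263761267541 0.08743722143623664 -0.00020000597545117348
weight top [0.1074 0.108  0.1085]
stem [0.1432 0.1496 0.1506]
```

View pics/w7.png

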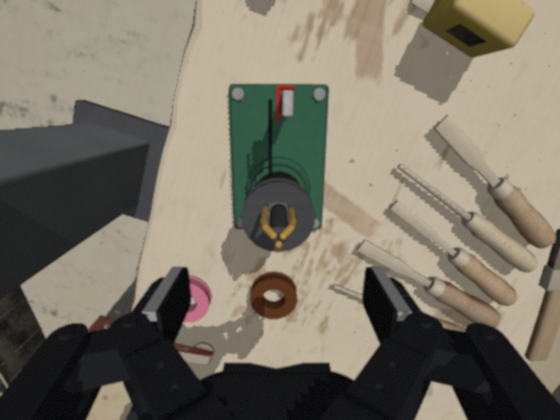

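The ring sits on the pan: its top is at 108 mm and the stem top at 150.6, a difference of 42 as it should be. The pointer is at about 79 mm against a band of about 72.7–82.7 mm, so it looks inside. I'll back off and check from a clear pose and from the side camera.

>>> apply_moves --pt "0.085 0 0 0.04 0" --pt "0.085 0.01 -0.05 0.04 0" --pt "0.085 0.01 -0.07 0.02 0" --pt "0.085 0.01 -0.07 0.02 0" --pt "0.085 0.01 -0.07 0.02 0" --pt "0.085 0.01 -0.07 0.02 0"

```text
clock: 11.7
eef_pos: [0.5253, 0.2007, 0.2088]
orientation: [-3.141, 0.0, 1.887]
contact_force: [0.7, -0.4, 0.5]
finger_gap: 0.0849
```

```bash
sed -i 's/(C\[...,2\]>.03); M=C\[m\]/(C[...,2]>.03)\&(C[...,2]<.095); M=C[m]/' look.py; python3 look.py w8
python3 - <<'E'
from h import *
p,im,d=cam('scene'); C=cloud(p,d)
cv2.imwrite('pics/s8.png',cv2.resize(im[160:250,200:300],(800,720)[:2] if 0 else (660,594),interpolation=cv2.INTER_CUBIC))
P0=np.load('scene0.npz')['im']; cv2.imwrite('pics/s8.png',np.hstack([cv2.resize(x[170:225,212:262],(400,440),interpolation=cv2.INTER_CUBIC) for x in (P0,im)]))
E
```

```text
11.7 [0.52531872 0.20072206 0.20878748] [ 0.66672103 -0.37838189  0.52344818] 0.08493615423130192 [0.001, -0.001, -0.001, -0.003, -0.0, -0.002]
band 111 [[0.4879, 0.3393, 0.0755], [0.4913, 0.3489, 0.0826], [0.4942, 0.3582, 0.0839]]
pointer 433 [0.0409 0.0783 0.0795 0.0805 0.0895] 0.05075015835374513 0.08644999666179833 -0.004868133444771234
weight top [0.108  0.1084 0.1089]
stem [0.146  0.1502 0.1511]
```

View pics/s8.png

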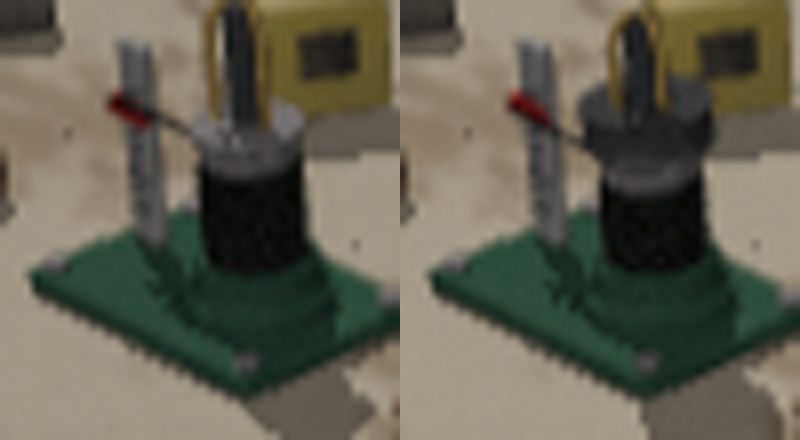

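The side view, before and after, shows the band unmoved and the pointer lowered and ending at the red band, with the ring flat on the pan. Depth gives the pointer at about 79 mm against a band of about 72.7–82.7 mm, and a second weight would take it to about 71 mm, below the band. So one weight is right.

```bash
python3 -c "
from h import *
print(job.close_job())"
```

```text
the job is handed in; nothing more can be done
None
```

I put one ring weight on the stem and pressed it fully home, and the pointer came to rest inside the red band. I then backed the arm clear and handed in the job at about 12 s. The other two weights and everything else on the bench were left alone.

- **Seating:** Over the last 6 mm of the press, the pan moved with the weight and the force rose about 0.45 N/mm, close to the spring's 0.42. At rest, the weight's top was about 42 mm below the stem top, as it should be when it sits on the pan.
- **Pan stop:** The pan went down about 26 mm at most, and the stop counts as struck from 40 mm.
- **Pointer:** It rests at about 79 mm. Going down from the weight's top gives about 78 mm. A second weight would have taken it to about 71 mm, below the band.
- **Band:** Its top measured 82.6–82.8 mm before and after, so it had not moved. Taking it as 10 mm high, it spans about 72.7–82.7 mm.

**Checks that disagreed or were weak:**
- The final pointer depth readings were noisy. The middle half agreed to about 2 mm, with outliers.
- The side camera was too coarse to confirm the pointer's position in the band on its own.
- The first top-view position for the weight was about 8 mm off. I used the wrist camera's position instead.
- The fingertips pressed the bench with about 18 N during the grasp, under the 40 N limit.

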